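# Kit the parts for a power supply repair

## Robot

A 6-joint arm with a two-finger parallel gripper is mounted at the origin on the work surface. World frame = base frame: x ahead of the robot, y to its left, z up, the work surface at z = 0. Lengths are in m, angles in rad, forces in N, time in s.
With the tool pointing down it reaches from about 0.375 to 0.925 m from the base axis. Payload 5.7 kg.
Tool frame: the origin (TCP) lies midway between the tips of the shut fingers; the grasp point (between the pads) lies 19 mm behind it; x points along the fingers, z is the direction in which the jaws open and shut, and the axes are right-handed (so a half turn about x gives the same grasp; the last joint's range is limited). The gripper opens to 88 mm and grips with 3 to 60 N. Pads are 20 mm wide; open, the fingers measure 115 mm over their backs; the gripper's body (75 mm by 178 mm) begins 61 mm behind the grasp point.
Start: joints at [1.112, 0.359, 1.51, -0, 1.272, -0.115], TCP at [0.202, 0.565, 0.223] pointing down, gripper open.
Joint ranges: [-2.97, 2.97], [-1.01, 2.36], [0.21, 2.38], [-0.96, 4.11], [0.2, 2.71], [-2.98, 2.98]. Speed limits (rad/s): [2.39, 2.39, 3.14, 3.14, 3.14, 3.14].

## Interface

Orientations are given as a rotation vector (axis times angle).
In Python, from bench import arm gives the robot as it stands. The module is installed in compiled form; this text tells all that it offers.
- The arm moves only by the tool drive_tool, never from a script. Its argument "commands" is text: rows parted by semicolons, each of 5 numbers parted by spaces: the closure, from 0 (fully open) to 1 (shut), then the shift along the tool's x, y, z in units of 60 mm (1.0 is 60 mm), then the turn about the tool's x in units of 10 degrees (1.0 is 10 degrees). A call has 1 to 5 rows; each row is the pose to reach, as a shift and turn from the pose commanded when the call began, along the tool's axes at that moment; what a row does not reach only later rows make up. A row lasts 1/8 s, in which the tool goes at most 62.5 mm and 10.7 degrees, less where a joint would pass 70% of its speed; a pose out of reach is approached as far as the arm can. A call with a gripper value outside its range is refused whole. The fingers move at their own pace and stop on an object; "grip_force" is the grip in N (left out, the last holds). Time passes only in rows, so rows that repeat a pose let the fingers close. It gives the time, the measured TCP pose, the force and the opening at its end, in the units of the state.
- arm.read_state(): the state, without advancing time (a new reading comes with each control period).
- arm.get_image(name): name is "side" or "top"; returns a dict with "pixels" (400x640x3 uint8, red, green, blue), "mtx" (3x3 intrinsics, pixels), "k1" (the pictures are not rectified: a ray, as slopes to the right and down, at radius r is drawn at 1 + k1 r^2 times it, then the intrinsics apply), "world_from_camera" (4x4, takes a point from camera to world coordinates). Camera axes: x right, y down, z forward; pixel columns grow to the right and rows downward; lengths in m; the calibration is good to about 2 mm. A picture is of the moment at which its call begins. There is no depth.
- arm.job_done(): hands the job in, once; it reports no verdict.
Trained networks look in the newest picture that a camera, given by its name, has taken for a name from the list of things; names that differ only in an ending like _2 or _b are one class to them, and where a whole thing is asked for, a point or a joint stands for the part that bears it (a point fixed in the world has none). Each returns a list of dicts, best first, with "p" (0 to 1); they miss things now and then, are a little off and sometimes report something else, mostly with a low value. They report only what shows in the picture. A call takes as long as a camera call.
- arm.recognise(query, camera): "point" ([x, y, z] in m, in world coordinates, good to about 4 mm: the middle of the surface that is visible of it).
- arm.masks_of(query, camera): "mask" (400x640 bool, what is visible of it).
- arm.pinpoint(query, camera): "point" ([x, y, z] in m, in world coordinates, good to about 4 mm: a listed point, or the origin of a listed thing).
The state is a dict: "clock": time; "q": joint angles; "dq": joint speeds; "tau": joint torques, N m; "tcp_pos": TCP position; "eef_rot": TCP orientation; "wrist_force": force on the tool from outside, world axes, zero at the start; "wrist_torque": the same for the moment, N m; "opening": finger opening in m.
Only numpy, scipy, OpenCV 4.12 (cv2) and the standard library are available. Lean on these libraries where they do the work, as an engineer would, in place of code of your own. Each camera call takes 0.05 s, during which the arm holds its last target.

## Task

Make up the kit for the power supply repair: stand the good capacitor, the good choke, the heat sink and the transformer upright on the floor of the kit tray's bins, each in the bin whose card shows a picture of that part, setting them down rather than dropping them in. The bulged capacitor and the burnt choke, both marked with red paint on top, are scrap: leave them where they stand.

Things in the scene. Friction and masses are not known exactly. Their poses are not given: they have to be found in the camera images.
- capacitor: good electrolytic capacitor, an upright round can 35 mm in diameter and 50 mm high, dark navy blue sleeve with a pale grey stripe down its +x side, flat bare-metal top with a scored cross; about 65 g. Origin at the centre of its underside, z up. Stands on the blue bench mat (work surface, z = 0), loose
- choke: good choke: ring coil standing on edge, bright copper wire, on a black plastic foot; overall 48 mm (own x) by 28 mm (own y, the foot; the coil above it is 23 mm thick) by 50 mm high, a black strap on its top; about 75 g. Origin at the centre of the underside of its foot, z up. The coil's two flat faces look to +y and -y: grip it across y above the foot (foot 6 mm high). Stands on the mat, loose
- heat_sink: bare silver aluminium heat sink, an upright comb-shaped extrusion with eight fins, 52 mm (own x) by 30 mm (own y) by 48 mm high; about 95 g. Back plate on the -y side, fin tips on the +y side. Origin at the centre of its underside, z up. Stands on the mat, loose
- transformer: ferrite transformer with bright yellow tape and a dark grey core on a black foot, 48 mm (own x) by 32 mm (own y) by 47 mm high; the yellow winding is 32 mm wide along y and 31 mm along x, from 8 to 35 mm above the underside, the dark core is 18 mm wide along y and 46 mm long along x up to 44 mm, and a 12 mm wide yellow tape band lies over its top; about 130 g. Origin at the centre of its underside, z up. Stands on the mat, loose
- dead_capacitor: scrap capacitor: the same 35 mm navy can as the good one, but its top is domed (54 mm high) with a big red paint spot. Origin at the centre of its underside, z up. Loose; leave it where it stands
- dead_choke: scrap choke: same shape and size as the good one, but its wire is burnt black and there is a red paint mark, 16 by 23 mm, on its top. Origin at the centre of the underside, z up. Loose; leave it where it stands
- bin_capacitor: bin for the capacitor: open square grey bin, 90 by 90 mm outside, 84 by 84 mm inside, floor (card included) 3 mm above the origin, rim 14 mm above the origin. On its floor a white card with a picture of a navy blue can with a pale stripe. Origin at the centre of its underside (about 3 mm above the bench), x and y along its sides. The four bins stand two by two, 92 mm apart, in a black tray, in an order that changes; tray and bins do not move
- bin_choke: bin for the choke: same size, frame and tray as the capacitor's bin; its card shows a copper-coloured ring with a black bar under it
- bin_heat_sink: bin for the heat sink: same size, frame and tray as the capacitor's bin; its card shows a grey comb with eight teeth
- bin_transformer: bin for the transformer: same size, frame and tray as the capacitor's bin; its card shows a yellow square in a dark grey frame

How it is judged:
By the outcome, as a careful person would: the job done as asked, in the order asked, and still so for the second after the job is handed in, with the robot touching nothing.
It also fails if it takes over 104 s, if anything falls off the work surface, if the arm or the gripper's body presses on something with over 40 N, if the wrist force passes 120 N, or if a joint passes its speed limit or range.

## Working session

There is one attempt and no reset: what is moved stays moved. The work goes in short steps, Python scripts to look and compute and a tool call to move; the robot and the scene stay as the last step left them, time stands still between calls to the robot, and variables do not carry over. Pictures are saved under pics/ and viewed, and the job is handed in when it is done.

Besides the shell and the picture viewer there is one more tool, called after "Request:" as name(argument=value, ...), one argument or row to a line, values as JSON. drive_tool: Moves the arm, as the interface text tells. Its arguments: {"type":"object","properties":{"commands":{"type":"string"},"grip_force":{"type":"number"}},"required":["commands"]}

```bash
ls; mkdir -p pics; python3 - <<'E'
from bench import arm
import cv2
s=arm.read_state(); print({k:(v if not hasattr(v,'round') else v) for k,v in s.items()})
for n in ("side","top"):
    im=arm.get_image(n); cv2.imwrite(f"pics/{n}0.png",im["pixels"][:,:,::-1]); print(n,im["mtx"],im["k1"],im["world_from_camera"])
E
```

```text
pics
{'clock': 0.0, 'q': array([ 1.11191154e+00,  3.59490829e-01,  1.51139562e+00, -1.67623708e-05,
        1.27249427e+00, -1.15106057e-01]), 'dq': array([-3.90483091e-05,  2.69503659e-04,  2.84439238e-04,  1.36069676e-04,
        3.89633877e-04, -1.61406480e-05]), 'tau': array([-2.87303395e-03, -5.15402770e+01, -2.70717019e+01,  6.72853715e-02,
        3.51999805e-02, -1.39410326e-04]), 'tcp_pos': array([0.2019459 , 0.56428201, 0.22183204]), 'eef_rot': array([-0.95327475,  1.35405141,  0.95183733]), 'wrist_force': array([-0.03191924,  0.02499533, -0.3243314 ]), 'wrist_torque': array([ 0.0150001 , -0.02463226, -0.02818883]), 'opening': 0.08787954881378943}
side [[516.30449946   0.         322.45617535]
 [  0.         516.30449946 197.49609281]
 [  0.           0.           1.        ]] 0.0477909937002375 [[ 0.85636911 -0.36502796  0.36522122  0.10035621]
 [-0.51604589 -0.58018114  0.63014799 -0.77773714]
 [-0.01812717 -0.72811018 -0.68522038  0.85221184]
 [ 0.          0.          0.          1.        ]]
top [[365.21211621   0.         321.04733448]
 [  0.         365.21211621 201.51438922]
 [  0.           0.           1.        ]] -0.08409320217525557 [[-0.00858524 -0.993592    0.1126997   0.46245789]
 [-0.99977175  0.0063239  -0.02040739 -0.00202513]
 [ 0.01956392 -0.11284918 -0.99341951  0.94716695]
 [ 0.          0.          0.          1.        ]]
```

View pics/side0.png

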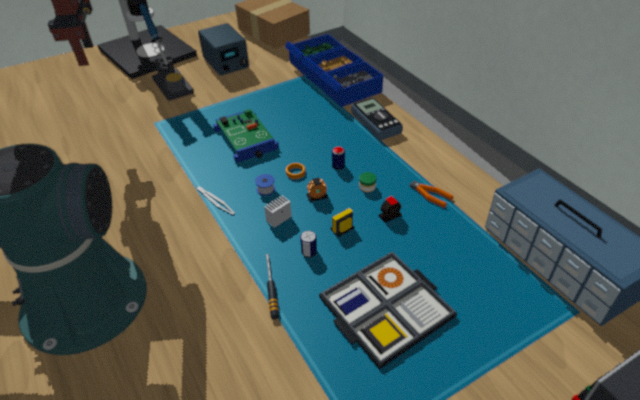

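View pics/top0.png

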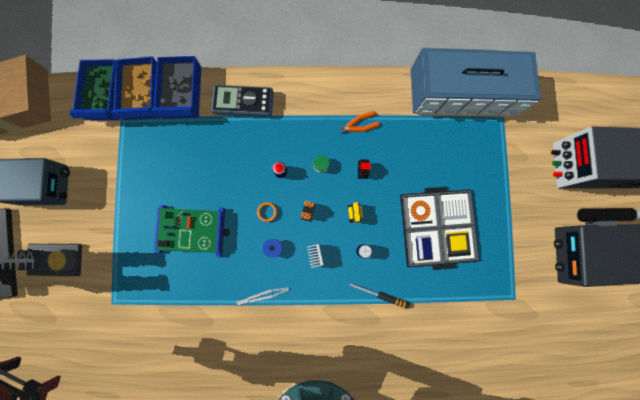

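The side view shows the capacitor at (309,243), heat sink (278,211), choke (317,188) and transformer (343,221). Scrap is at (338,157) and (391,208). In the top view the bins are choke at upper left (421,211), heat sink upper right (455,208), capacitor lower left (424,247) and transformer lower right (459,244).

```bash
cat > h.py <<'E'
from bench import arm
import numpy as np, cv2
from scipy.spatial.transform import Rotation as R
def proj(im,P):
    T=np.linalg.inv(im["world_from_camera"]); P=np.atleast_2d(P).astype(float)
    uv,_=cv2.projectPoints(P,cv2.Rodrigues(T[:3,:3])[0],T[:3,3],im["mtx"],np.array([im["k1"],0,0,0.]))
    return uv[:,0]
def back(im,uv,z):
    n=cv2.undistortPoints(np.array(uv,float).reshape(-1,1,2),im["mtx"],np.array([im["k1"],0,0,0.]))[:,0]
    W=im["world_from_camera"]; d=np.c_[n,np.ones(len(n))]@W[:3,:3].T
    return W[:3,3]+d*((z-W[2,3])/d[:,2])[:,None]
E
python3 - <<'E'
from h import *
np.set_printoptions(precision=4,suppress=True)
ims={n:arm.get_image(n) for n in("side","top")}
for n in("side","top"):
    for q in ["capacitor","choke","heat_sink","transformer","dead_capacitor","dead_choke","bin_capacitor","bin_choke","bin_heat_sink","bin_transformer"]:
        for d in arm.pinpoint(q,n)[:2]: print(n,q,round(d["p"],2),np.array(d["point"]),proj(ims[n],d["point"])[0].round())
def crop(n,x0,y0,w,h,s,f): 
    cv2.imwrite(f,cv2.resize(ims[n]["pixels"][y0:y0+h,x0:x0+w,::-1],None,fx=s,fy=s,interpolation=cv2.INTER_CUBIC))
crop("top",250,140,240,140,3.3,"pics/tc0.png"); crop("side",230,130,240,180,3.3,"pics/sc0.png")
E
```

```text
side capacitor 0.74 [ 0.441  -0.1274 -0.0043] [309. 254.]
side choke 0.73 [0.5415 0.0135 0.0021] [316. 197.]
side heat_sink 0.78 [0.4337 0.0013 0.0007] [279. 218.]
side transformer 0.9 [ 0.5383 -0.1105 -0.002 ] [343. 231.]
side dead_capacitor 0.73 [0.6495 0.0881 0.0016] [338. 165.]
side dead_capacitor 0.29 [ 0.4333  0.0004 -0.0055] [279. 220.]
side dead_choke 0.93 [ 0.6559 -0.1281 -0.    ] [390. 215.]
side bin_capacitor 0.56 [ 0.4537 -0.2825  0.0019] [354. 300.]
side bin_choke 0.81 [ 0.5422 -0.2771  0.0041] [389. 279.]
side bin_heat_sink 0.74 [ 0.5499 -0.3727 -0.0009] [421. 312.]
side bin_transformer 0.69 [ 0.4583 -0.3761  0.0049] [384. 334.]
top capacitor 0.69 [ 0.4388 -0.1258  0.0009] [362. 252.]
top choke 0.66 [ 0.5498  0.0155 -0.0025] [307. 209.]
top heat_sink 0.55 [ 0.4359 -0.0009 -0.0009] [313. 253.]
top heat_sink 0.2 [ 0.5385 -0.2812  0.0024] [420. 213.]
top transformer 0.78 [ 0.5381 -0.1073  0.0034] [354. 213.]
top dead_capacitor 0.61 [ 0.6493  0.0859 -0.0021] [280. 172.]
top dead_choke 0.54 [ 0.6559 -0.1281 -0.0023] [361. 169.]
top bin_capacitor 0.76 [ 0.4505 -0.2865  0.0043] [423. 246.]
top bin_choke 0.93 [ 0.5362 -0.2824  0.0038] [421. 213.]
top bin_choke 0.64 [ 0.5382 -0.1026  0.0007] [352. 213.]
top bin_heat_sink 0.73 [ 0.5476 -0.3696  0.0023] [453. 209.]
top bin_transformer 0.94 [ 0.4523 -0.3778  0.0059] [458. 245.]
```

View pics/tc0.png

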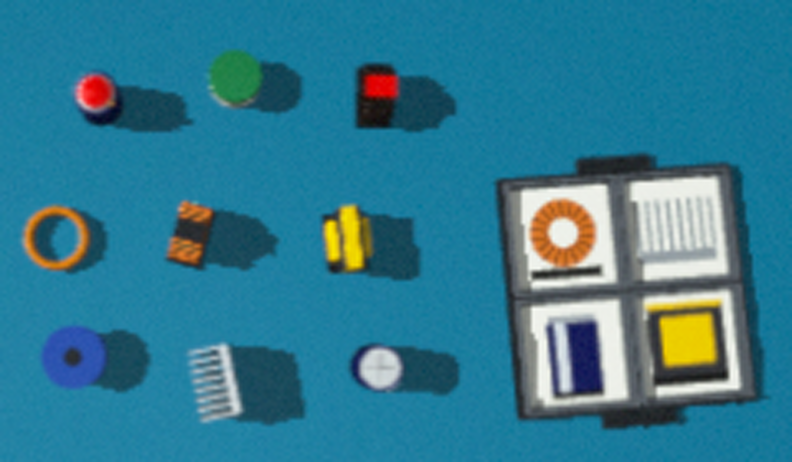

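View pics/sc0.png

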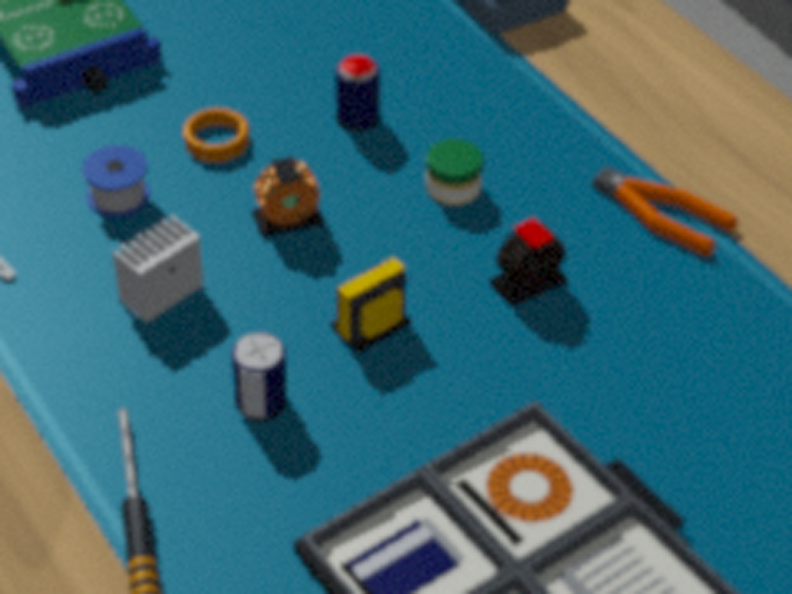

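```bash
cat > fit.py <<'E'
from h import *
from scipy.optimize import minimize
def box(a,b,z0,z1): return np.array([[x,y,z] for x in(-a,a) for y in(-b,b) for z in(z0,z1)])
t=np.linspace(0,2*np.pi,32,endpoint=False)
c=lambda r,z: np.c_[r*np.cos(t),r*np.sin(t),0*t+z]
ring=lambda y: np.c_[22*np.cos(t),0*t+y,28+22*np.sin(t)]/1000
M={"capacitor":[np.r_[c(.0175,0),c(.0175,.05)]],
"heat_sink":[box(.026,.015,0,.048)],
"choke":[box(.024,.014,0,.006),np.r_[ring(11.5),ring(-11.5)]],
"transformer":[box(.024,.016,0,.008),box(.0155,.016,.008,.035),box(.023,.009,.008,.044),box(.006,.0095,.035,.047)]}
M["dead_capacitor"]=M["capacitor"]; M["dead_choke"]=M["choke"]
S=4
def render(im,parts,p):
    m=np.zeros((400*S,640*S),np.uint8); C,s=np.cos(p[2]),np.sin(p[2])
    for P in parts:
        W=np.c_[C*P[:,0]-s*P[:,1]+p[0],s*P[:,0]+C*P[:,1]+p[1],P[:,2]+(p[3] if len(p)>3 else 0)]
        h=cv2.convexHull(((proj(im,W)+.5)*S).round().astype(np.int32)); cv2.fillConvexPoly(m,h,1)
    return cv2.resize(m.astype(np.float32),(640,400),interpolation=cv2.INTER_AREA)
def fit(q,p0,ims,masks,z=0):
    def cost(p):
        return sum(np.abs(render(im,M[q],[*p,z])-masks[n]).sum()/masks[n].sum() for n,im in ims.items())
    best=None
    for y0 in p0[2]:
        r=minimize(cost,[p0[0],p0[1],y0],method="Nelder-Mead",options=dict(initial_simplex=np.array([[p0[0],p0[1],y0]])+[[0,0,0],[.006,0,0],[0,.006,0],[0,0,.25]],xatol=1e-4,fatol=1e-4))
        if best is None or r.fun<best.fun: best=r
    return best
E
python3 - <<'E'
from fit import *
np.set_printoptions(precision=4,suppress=True)
ims={n:arm.get_image(n) for n in("side","top")}
G={"capacitor":(.44,-.1265),"choke":(.545,.0145),"heat_sink":(.435,0),"transformer":(.538,-.109)}
vis={n:im["pixels"][:,:,::-1].copy() for n,im in ims.items()}
for q,g in G.items():
    mk={}
    for n in ims:
        L=arm.masks_of(q,n); 
        for d in L:
            v,u=np.nonzero(d["mask"])
            if np.hypot(*(np.array([u.mean(),v.mean()])-proj(ims[n],[*g,.025])[0]))<12: mk[n]=d["mask"].astype(np.float32);break
    r=fit(q,(*g,[-.3,0,.3]),{n:ims[n] for n in mk},mk)
    print(q,list(mk),[int(m.sum()) for m in mk.values()],r.x[:2],np.degrees(r.x[2]),r.fun)
    for n in ims:
        m=render(ims[n],M[q],r.x); cs,_=cv2.findContours((m>.5).astype(np.uint8),0,1); cv2.drawContours(vis[n],cs,-1,(255,0,255),1)
# tray cards
for q in ["bin_capacitor","bin_choke","bin_heat_sink","bin_transformer"]:
    for n in ims:
        for d in arm.masks_of(q,n)[:1]:
            v,u=np.nonzero(d["mask"]); print(q,n,d["p"],len(u),back(ims[n],[[u.mean(),v.mean()]],.008)[0])
cv2.imwrite("pics/fit1.png",np.vstack([cv2.resize(vis["top"][150:290,250:490],None,fx=2.5,fy=2.5,interpolation=2)[:300],cv2.resize(vis["side"][160:280,230:470],None,fx=2.5,fy=2.5,interpolation=2)]))
# outer tray corners picked in crop top (3.3x, offset 250,140)
pk=np.array([[500,183],[737,167],[757,398],[520,418]])/3.3+[250,140]
W=back(ims["top"],pk,.017);print(W,W.mean(0))
for i in range(4): d=W[(i+1)%4]-W[i]; print(np.degrees(np.arctan2(d[1],d[0])),np.hypot(d[0],d[1]))
E
```

```text
capacitor ['side', 'top'] [393, 183] [ 0.4406 -0.1252] -7.085036325504545 0.17510324716567993
choke ['side', 'top'] [380, 197] [0.5448 0.0146] -14.244355280955121 0.3001527786254883
heat_sink ['side', 'top'] [579, 34] [ 0.4314 -0.0028] 24.42563212791902 6.989180564880371
transformer ['side', 'top'] [474, 251] [ 0.5394 -0.1062] 1.3516134964006412 0.26770609617233276
bin_capacitor side 0.6 1879 [ 0.4513 -0.2816  0.008 ]
bin_capacitor top 0.73 1251 [ 0.4501 -0.2875  0.008 ]
bin_choke side 0.79 1604 [ 0.5442 -0.2746  0.008 ]
bin_choke top 0.77 1182 [ 0.5424 -0.2814  0.008 ]
bin_heat_sink top 0.83 1171 [ 0.5482 -0.374   0.008 ]
bin_transformer side 0.57 2301 [ 0.4571 -0.3744  0.008 ]
bin_transformer top 0.9 1180 [ 0.4555 -0.3799  0.008 ]
[[ 0.5825 -0.2298  0.017 ]
 [ 0.5943 -0.4226  0.017 ]
 [ 0.4115 -0.4295  0.017 ]
 [ 0.3998 -0.2398  0.017 ]] [ 0.497  -0.3304  0.017 ]
-86.4708867041761 0.1932129648781421
-177.84900028490577 0.1829326610988202
93.53530236920778 0.1900425273355948
3.1440736189858987 0.1829044061868374
```

View pics/fit1.png

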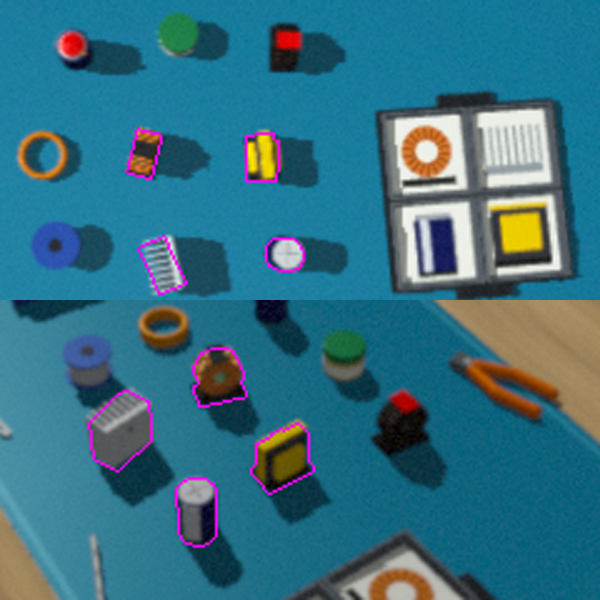

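```bash
python3 - <<'E'
from fit import *
np.set_printoptions(precision=4,suppress=True)
ims={n:arm.get_image(n) for n in("side","top")}
im=ims["top"]["pixels"].astype(int)
m=((im.max(2)-im.min(2)<60)&(im.min(2)>85)).astype(np.uint8); w=np.zeros_like(m); w[238:275,300:335]=1; m*=w
m=cv2.morphologyEx(m,cv2.MORPH_CLOSE,np.ones((3,3)))
ms=arm.masks_of("heat_sink","side")
for d in ms: v,u=np.nonzero(d["mask"]); print(d["p"],len(u),u.mean(),v.mean())
ms=ms[0]["mask"].astype(np.float32)
pk=np.array([[190,350],[229,345],[243,415],[203,422]])/3.3+[250,140]
W=back(ims["top"],pk,.048);print(W,W.mean(0))
r0=fit("heat_sink",(.435,0,[0,.2]),{"side":ims["side"]},{"side":ms});print(r0.x,np.degrees(r0.x[2]),r0.fun)
r=fit("heat_sink",(.435,0,[0,.2]),ims,{"side":ms,"top":m.astype(np.float32)});print(m.sum(),r.x,np.degrees(r.x[2]),r.fun)
vis={n:im["pixels"][:,:,::-1].copy() for n,im in ims.items()}
vis["top"][m>0]=(0,255,0)
o=[]
for n,(y,x) in dict(top=(230,280),side=(180,240)).items():
    f=cv2.resize(vis[n][y:y+60,x:x+80],None,fx=5,fy=5,interpolation=cv2.INTER_CUBIC)
    k=render(ims[n],M["heat_sink"],r.x)[y:y+60,x:x+80]; k=cv2.resize(k,None,fx=5,fy=5,interpolation=1)
    cs,_=cv2.findContours((k>.5).astype(np.uint8),0,1); cv2.drawContours(f,cs,-1,(255,0,255),1); o.append(f)
cv2.imwrite("pics/hs.png",np.hstack(o))
# required roll: current tool axes
s=arm.read_state(); A=R.from_rotvec(s["eef_rot"]).as_matrix(); print(A)
E
```

```text
0.98 596 277.7902684563758 211.01174496644296
0.4 2299 383.0622009569378 332.3292735972162
[[ 0.455   0.0134  0.048 ]
 [ 0.4585 -0.0155  0.048 ]
 [ 0.4069 -0.0255  0.048 ]
 [ 0.4021  0.0041  0.048 ]] [ 0.4306 -0.0059  0.048 ]
[0.4326 0.0003 0.2045] 11.717504215798634 0.04907718300819397
260 [ 0.4323 -0.0034  0.1888] 10.819098843505015 0.22709247469902039
[[-0.     -0.9415  0.337 ]
 [-0.0001  0.337   0.9415]
 [-1.     -0.     -0.0001]]
```

View pics/hs.png

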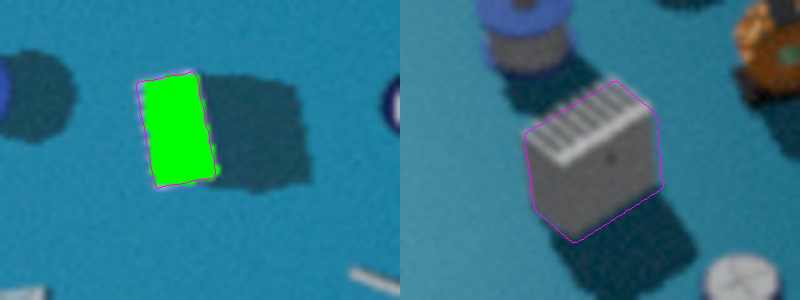

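Every fit agrees with the sizes and reach. Now I'll add a helper that works out shifts in tool units, then move.

```bash
cat > go.py <<'E'
import sys; from h import *
def u(x,y,z,ang=None,p=None,A=None):
    s=arm.read_state(); p=s["tcp_pos"]; A=R.from_rotvec(s["eef_rot"]).as_matrix()
    j=np.degrees(np.arctan2(A[1,2],A[0,2]))
    d=A.T@(np.array([x,y,z])-p)/.06
    print(np.array2string(d,precision=3,suppress_small=True),"turn",None if ang is None else round((j-ang+90)%180-90,2)/10,"| t",round(s["clock"],2),"pos",p.round(4),"jaw",round(j,1),"tilt",A[2,0].round(5),"open",round(s["opening"],4),"F",s["wrist_force"].round(1))
if __name__=="__main__":
    a=[float(v) for v in sys.argv[1:]]; 
    for i in range(0,len(a),4): u(*a[i:i+4])
E
python3 go.py .45 .3 .2 93.1
```

```text
[ 0.378 -5.375 -2.764] turn -2.2800000000000002 | t 2.25 pos [0.2022 0.5648 0.2226] jaw 70.3 tilt -1.0 open 0.0877 F [ 0.8 -0.4 -0.3]
```

Request:
drive_tool(
  commands="0 0.1 -1.0 -0.5 -0.5; 0 0.2 -2.0 -1.0 -1.0; 0 0.3 -2.9 -1.5 -1.5; 0 0.38 -3.8 -2.0 -2.28; 0 0.38 -4.7 -2.4 -2.28",
  grip_force=20,
)

```text
clock: 2.88
tcp_pos: [0.4162, 0.3362, 0.1997]
eef_rot: [-1.25, 1.183, 1.25]
wrist_force: [0.0, 0.7, -0.2]
opening: 0.0881
```

```bash
python3 go.py .44 -.1255 .14 93.1
```

```text
[ 0.996  0.033 -7.705] turn 0.01 | t 2.88 pos [0.4162 0.3362 0.1997] jaw 93.2 tilt -1.0 open 0.0881 F [ 0.   0.7 -0.2]
```

Request:
drive_tool(
  commands="0 0 0 -1.0 0; 0 0 0 -2.0 0; 0 0 0 -3.0 0; 0 0 0 -4.0 0; 0 0 0 -5.0 0",
)

```text
clock: 3.5
tcp_pos: [0.4318, 0.0365, 0.2003]
eef_rot: [-1.25, 1.182, 1.248]
wrist_force: [1.0, 0.2, 0.6]
opening: 0.0878
```

Request:
drive_tool(
  commands="0 0.3 0 -1.0 0; 0 0.6 0.03 -2.0 0; 0 1.0 0.03 -2.7 0; 0 1.0 0.03 -2.7 0",
)

```text
clock: 4.0
tcp_pos: [0.4381, -0.1258, 0.1388]
eef_rot: [-1.245, 1.186, 1.247]
wrist_force: [0.3, 0.6, -0.4]
opening: 0.0883
```

```bash
python3 go.py .44 -.1255 .012 93.1; python3 - <<'E'
from h import *
o=[]
for n in("top","side"):
    im=arm.get_image(n); v=im["pixels"][:,:,::-1]
    o.append(cv2.resize(v[150:300,220:420],None,fx=2,fy=2,interpolation=2))
cv2.imwrite("pics/a1.png",np.hstack(o))
E
```

```text
[ 2.113 -0.036  0.003] turn -0.024 | t 4.0 pos [ 0.4381 -0.1258  0.1388] jaw 92.9 tilt -1.0 open 0.0883 F [ 0.3  0.6 -0.4]
```

View pics/a1.png

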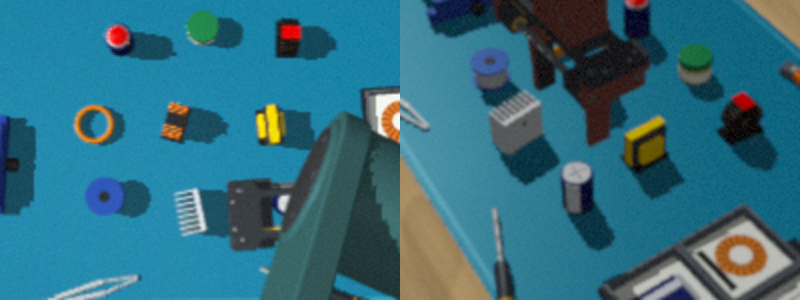

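Request:
drive_tool(
  commands="0 0.7 -0.03 0 0; 0 1.4 -0.03 0 0; 0 2.0 -0.03 0 0; 0 2.1 -0.03 0 0; 0 2.1 -0.03 0 0",
)

```text
clock: 4.72
tcp_pos: [0.4409, -0.1227, 0.0147]
eef_rot: [-1.25, 1.182, 1.25]
wrist_force: [0.4, -0.4, 0.8]
opening: 0.0879
```

Request:
drive_tool(
  commands="1 0 0 0 0; 1 0 0 0 0; 1 0 0 0 0; 1 0 0 0 0; 1 0 0 0 0",
  grip_force=20,
)

```text
clock: 5.35
tcp_pos: [0.4404, -0.1235, 0.014]
eef_rot: [-1.249, 1.183, 1.249]
wrist_force: [-0.2, -0.5, -0.7]
opening: 0.0412
```

```bash
python3 go.py .4496 -.2855 .11 93.1
```

```text
[-1.6   -0.007 -2.704] turn -0.0 | t 5.35 pos [ 0.4404 -0.1235  0.014 ] jaw 93.1 tilt -1.0 open 0.0412 F [-0.2 -0.5 -0.7]
```

Request:
drive_tool(
  commands="1 0 0 0 0; 1 0 0 0 0; 1 0 0 0 0",
)

```text
clock: 5.72
tcp_pos: [0.4404, -0.1235, 0.0139]
eef_rot: [-1.249, 1.183, 1.249]
wrist_force: [-0.2, -0.9, 1.3]
opening: 0.0342
```

Request:
drive_tool(
  commands="1 -0.5 0 0 0; 1 -1.0 0 0 0; 1 -1.6 0 -0.5 0; 1 -1.6 0 -1.3 0; 1 -1.6 0 -2.1 0",
)

```text
clock: 6.35
tcp_pos: [0.4475, -0.2504, 0.1106]
eef_rot: [-1.251, 1.182, 1.248]
wrist_force: [0.8, -0.2, -1.6]
opening: 0.0341
```

```bash
python3 go.py .4496 -.2858 .02 93.1; for i in 1 2 3; do python3 - <<'E'
from h import *
arm.get_image("side"); print(arm.read_state()["tcp_pos"])
E
done; python3 go.py .4496 -.2858 .02 93.1
```

```text
[ 1.51  -0.001 -0.589] turn 0.005 | t 6.35 pos [ 0.4475 -0.2504  0.1106] jaw 93.1 tilt -1.0 open 0.0341 F [ 0.8 -0.2 -1.6]
[ 0.44936211 -0.2569926   0.11083871]
[ 0.44879573 -0.25412521  0.11047422]
[ 0.44757319 -0.25129779  0.10990755]
[ 1.499 -0.003 -0.575] turn -0.017 | t 6.5 pos [ 0.4476 -0.2513  0.1099] jaw 92.9 tilt -1.0 open 0.0339 F [-0.5  1.  -1.3]
```

Request:
drive_tool(
  commands="1 0.2 0 -0.58 0; 1 0.6 0 -0.58 0; 1 1.0 0 -0.58 0; 1 1.2 0 -0.58 0; 1 1.2 0 -0.58 0",
)

```text
clock: 7.12
tcp_pos: [0.4484, -0.2826, 0.0372]
eef_rot: [-1.247, 1.183, 1.252]
wrist_force: [0.2, 0.1, -0.5]
opening: 0.0342
```

```bash
python3 go.py .4496 -.2858 .02 93.1; python3 - <<'E'
from h import *
im=arm.get_image("side"); cv2.imwrite("pics/p1.png",cv2.resize(im["pixels"][200:380,260:500,::-1],None,fx=3,fy=3,interpolation=2))
E
```

```text
[ 0.286 -0.018 -0.055] turn 0.004 | t 7.12 pos [ 0.4484 -0.2826  0.0372] jaw 93.1 tilt -1.0 open 0.0342 F [ 0.2  0.1 -0.5]
```

View pics/p1.png

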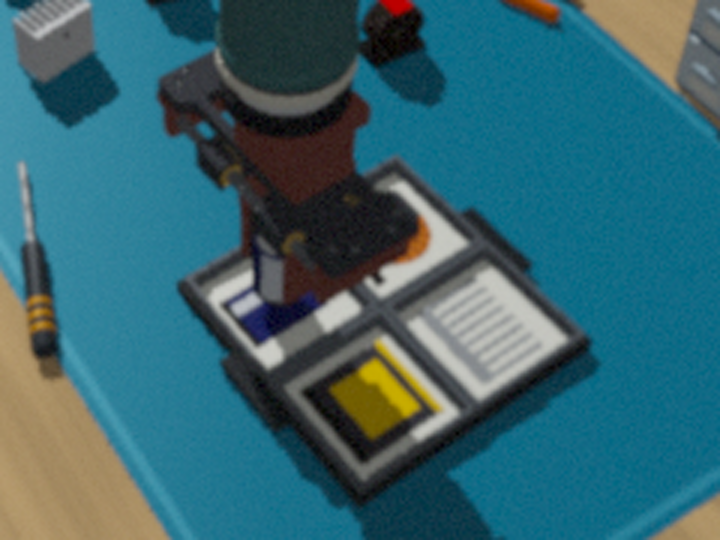

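The can hangs over the middle of the capacitor bin, so I'll lower it slowly.

Request:
drive_tool(
  commands="1 0.12 0 -0.05 0; 1 0.22 0 -0.05 0; 1 0.27 0 -0.05 0; 1 0.27 0 -0.05 0",
)

```text
clock: 7.68
tcp_pos: [0.4491, -0.2869, 0.0215]
eef_rot: [-1.249, 1.183, 1.249]
wrist_force: [-0.5, 0.3, -1.2]
opening: 0.0344
```

Request:
drive_tool(
  commands="1 0.02 0 0 0; 1 0.02 0 0 0; 1 0.02 0 0 0",
)

```text
clock: 8.05
tcp_pos: [0.4493, -0.287, 0.0206]
eef_rot: [-1.249, 1.183, 1.249]
wrist_force: [-0.3, -0.0, -1.0]
opening: 0.0341
```

Request:
drive_tool(
  commands="1 0.02 0 0 0; 1 0.02 0 0 0; 1 0.02 0 0 0",
)

```text
clock: 8.43
tcp_pos: [0.4494, -0.2871, 0.0199]
eef_rot: [-1.25, 1.183, 1.249]
wrist_force: [-0.7, 0.5, 6.0]
opening: 0.0344
```

Request:
drive_tool(
  commands="1 0.02 0 0 0; 1 0.02 0 0 0; 1 0.02 0 0 0",
)

```text
clock: 8.8
tcp_pos: [0.4495, -0.2871, 0.0199]
eef_rot: [-1.25, 1.183, 1.248]
wrist_force: [-4.5, 3.2, 18.6]
opening: 0.0346
```

Request:
drive_tool(
  commands="1 -0.02 0 0 0; 0.4 -0.02 0 0 0; 0.4 -0.02 0 0 0; 0.4 -0.02 0 0 0; 0.4 -0.02 0 0 0",
)

```text
clock: 9.43
tcp_pos: [0.4492, -0.287, 0.0192]
eef_rot: [-1.249, 1.183, 1.249]
wrist_force: [-0.6, -0.4, 0.1]
opening: 0.0526
```

Request:
drive_tool(
  commands="0.4 -0.2 0 0 0; 0.3 -0.7 0 0 0; 0.2 -1.5 0 0 0; 0 -2.2 0 0 0; 0 -2.2 0 0 0",
)

```text
clock: 10.05
tcp_pos: [0.4515, -0.2888, 0.1555]
eef_rot: [-1.256, 1.183, 1.242]
wrist_force: [0.8, -0.1, -0.7]
opening: 0.0857
```

```bash
python3 go.py .545 .0145 .15 75.8; python3 - <<'E'
from h import *
im=arm.get_image("side"); cv2.imwrite("pics/p2.png",cv2.resize(im["pixels"][200:380,260:500,::-1],None,fx=3,fy=3,interpolation=2))
E
```

```text
[ 0.075 -1.829  4.963] turn 1.7309999999999999 | t 10.05 pos [ 0.4515 -0.2888  0.1555] jaw 93.1 tilt -0.99997 open 0.0857 F [ 0.8 -0.1 -0.7]
```

View pics/p2.png

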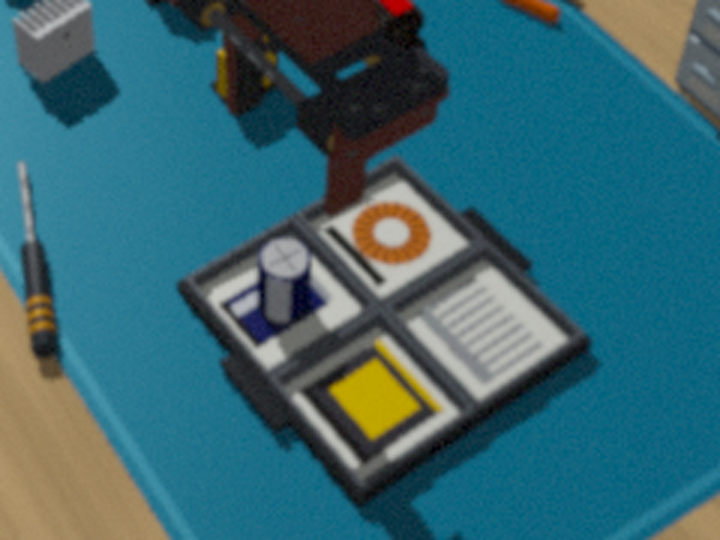

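The capacitor stands upright in its bin at (285,290) in the crop. Next is the choke.

Request:
drive_tool(
  commands="0 0 -0.36 1.0 0.4; 0 0 -0.73 2.0 0.8; 0 0 -1.1 3.0 1.2; 0 0 -1.5 4.0 1.73; 0 0 -1.83 4.95 1.73",
)

```text
clock: 10.72
tcp_pos: [0.5412, 0.0135, 0.1501]
eef_rot: [-1.023, 1.318, 1.025]
wrist_force: [0.5, -0.7, -0.2]
opening: 0.0877
```

Request:
drive_tool(
  commands="0 0 0 0 0; 0 0 0 0 0",
)

```text
clock: 10.98
tcp_pos: [0.5406, 0.0115, 0.1503]
eef_rot: [-1.025, 1.318, 1.027]
wrist_force: [-0.4, 0.3, -0.4]
opening: 0.0881
```

```bash
python3 go.py .545 .0145 .012 75.8
```

```text
[ 2.304 -0.064  0.069] turn 0.008 | t 10.97 pos [0.5406 0.0115 0.1503] jaw 75.9 tilt -1.0 open 0.0881 F [-0.4  0.3 -0.4]
```

Request:
drive_tool(
  commands="0 0.7 -0.06 0.07 0; 0 1.4 -0.06 0.07 0; 0 2.0 -0.06 0.07 0; 0 2.26 -0.06 0.07 0; 0 2.28 -0.06 0.07 0",
)

```text
clock: 11.6
tcp_pos: [0.5453, 0.0136, 0.0138]
eef_rot: [-1.023, 1.319, 1.025]
wrist_force: [-0.8, -0.4, 0.2]
opening: 0.0878
```

Request:
drive_tool(
  commands="0.6 0 0 0 0; 0.6 0 0 0 0; 0.6 0 0 0 0; 0.6 0 0 0 0; 0.6 0 0 0 0",
)

```text
clock: 12.22
tcp_pos: [0.5463, 0.0148, 0.0147]
eef_rot: [-1.025, 1.316, 1.025]
wrist_force: [0.2, -0.3, 0.0]
opening: 0.0415
```

Request:
drive_tool(
  commands="1 0 0 0 0; 1 0 0 0 0; 1 0 0 0 0; 1 0 0 0 0",
)

```text
clock: 12.72
tcp_pos: [0.5462, 0.0148, 0.0145]
eef_rot: [-1.025, 1.316, 1.025]
wrist_force: [-0.0, 0.8, -0.9]
opening: 0.0229
```

```bash
python3 go.py .5414 -.2811 .12 93.1
```

```text
[-1.759 -1.132 -4.8  ] turn -1.73 | t 12.72 pos [0.5462 0.0148 0.0145] jaw 75.8 tilt -1.0 open 0.0229 F [-0.   0.8 -0.9]
```

Request:
drive_tool(
  commands="1 -0.6 0 0 0; 1 -1.2 0 0 0; 1 -1.75 0 -0.2 0; 1 -1.75 -0.15 -0.8 -0.5; 1 -1.75 -0.35 -1.7 -1.0",
)

```text
clock: 13.35
tcp_pos: [0.5419, -0.0895, 0.1202]
eef_rot: [-1.16, 1.24, 1.158]
wrist_force: [0.6, -0.6, -1.7]
opening: 0.0226
```

```bash
python3 go.py .5414 -.2811 .12 93.1
```

```text
[ 0.004 -0.208 -3.187] turn -0.6990000000000001 | t 13.35 pos [ 0.5419 -0.0895  0.1202] jaw 86.1 tilt -1.0 open 0.0226 F [ 0.6 -0.6 -1.7]
```

Request:
drive_tool(
  commands="1 0 -0.05 -1.0 -0.7; 1 0 -0.1 -2.0 -0.7; 1 0.2 -0.2 -2.9 -0.7; 1 0.6 -0.2 -3.15 -0.7; 1 0.9 -0.2 -3.15 -0.7",
)

```text
clock: 13.98
tcp_pos: [0.539, -0.2798, 0.0643]
eef_rot: [-1.243, 1.187, 1.244]
wrist_force: [0.3, 0.9, -0.5]
opening: 0.0231
```

Request:
drive_tool(
  commands="1 0.2 0 0 0; 1 0.2 0 0 0; 1 0.2 0 0 0",
)

```text
clock: 14.35
tcp_pos: [0.5402, -0.278, 0.0541]
eef_rot: [-1.247, 1.185, 1.245]
wrist_force: [-0.0, 0.1, -0.4]
opening: 0.0228
```

```bash
python3 go.py .5414 -.2811 .0205 93.1; python3 - <<'E'
from h import *
im=arm.get_image("side"); cv2.imwrite("pics/p3.png",cv2.resize(im["pixels"][200:380,260:500,::-1],None,fx=3,fy=3,interpolation=2))
E
```

```text
[ 0.56  -0.017 -0.052] turn -0.023 | t 14.35 pos [ 0.5402 -0.278   0.0541] jaw 92.9 tilt -1.0 open 0.0228 F [-0.   0.1 -0.4]
```

View pics/p3.png

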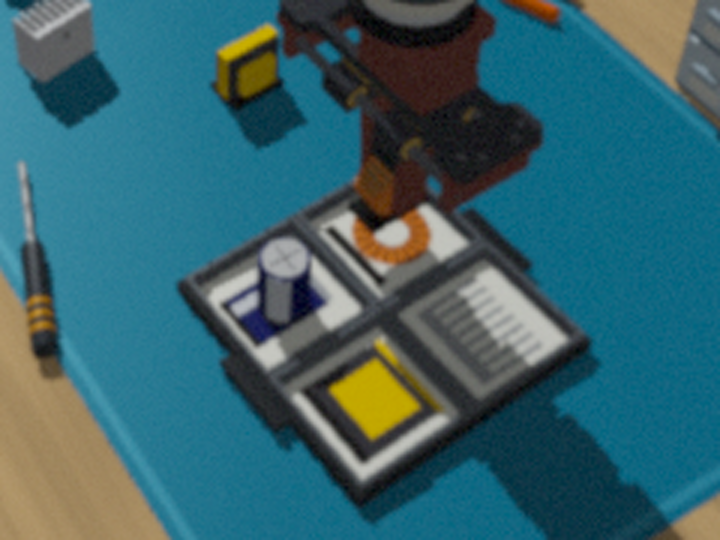

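The choke is held upright over its own bin. Lowering it.

Request:
drive_tool(
  commands="1 0.15 0 -0.05 0; 1 0.3 0 -0.05 0; 1 0.45 0 -0.05 0; 1 0.52 0 -0.05 0; 1 0.53 0 -0.05 0",
)

```text
clock: 15.02
tcp_pos: [0.5395, -0.2815, 0.0212]
eef_rot: [-1.244, 1.186, 1.246]
wrist_force: [0.8, -0.1, -1.6]
opening: 0.0227
```

Request:
drive_tool(
  commands="1 0.01 0 0 0; 1 0.02 0 0 0; 1 0.02 0 0 0",
)

```text
clock: 15.4
tcp_pos: [0.54, -0.2818, 0.0207]
eef_rot: [-1.245, 1.186, 1.245]
wrist_force: [-0.1, -0.1, -0.9]
opening: 0.0228
```

Request:
drive_tool(
  commands="1 0.01 0 0 0; 1 0.015 0 0 0; 1 0.015 0 0 0",
)

```text
clock: 15.78
tcp_pos: [0.54, -0.2818, 0.0205]
eef_rot: [-1.246, 1.186, 1.245]
wrist_force: [-0.9, 1.3, 6.5]
opening: 0.0226
```

Request:
drive_tool(
  commands="0.55 0 0 0 0; 0.55 0 0 0 0; 0.55 0 0 0 0; 0.55 0 0 0 0",
)

```text
clock: 16.27
tcp_pos: [0.5398, -0.2817, 0.0195]
eef_rot: [-1.245, 1.186, 1.245]
wrist_force: [0.5, 0.2, 0.2]
opening: 0.0394
```

Request:
drive_tool(
  commands="0.45 -0.2 0 0 0; 0.4 -0.7 0 0 0; 0.2 -1.5 0 0 0; 0 -2.2 0 0 0; 0 -2.2 0 0 0",
)

```text
clock: 16.9
tcp_pos: [0.5424, -0.2834, 0.1563]
eef_rot: [-1.252, 1.184, 1.238]
wrist_force: [0.1, -0.4, -0.4]
opening: 0.0792
```

```bash
python3 go.py .4325 -.003 .15 101; python3 - <<'E'
from h import *
im=arm.get_image("side"); cv2.imwrite("pics/p4.png",cv2.resize(im["pixels"][200:380,260:500,::-1],None,fx=3,fy=3,interpolation=2))
E
```

```text
[0.07  1.601 4.757] turn -0.819 | t 16.9 pos [ 0.5424 -0.2834  0.1563] jaw 92.8 tilt -0.99996 open 0.0792 F [ 0.1 -0.4 -0.4]
```

View pics/p4.png

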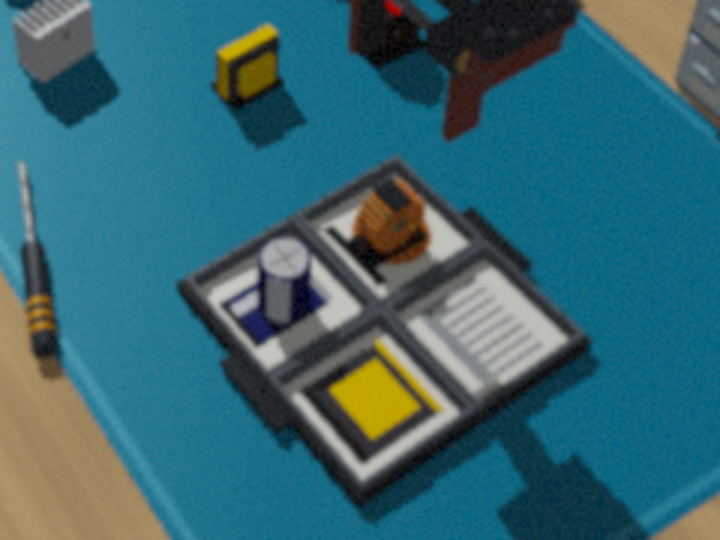

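The choke stands in its bin at (392,225) in the crop. Next is the heat sink.

Request:
drive_tool(
  commands="0 0 0.33 1.0 -0.4; 0 0 0.67 2.0 -0.82; 0 0 1.0 3.0 -0.82; 0 0.07 1.33 3.95 -0.82; 0 0.07 1.6 4.75 -0.82",
)

```text
clock: 17.58
tcp_pos: [0.4271, 0.0003, 0.1461]
eef_rot: [-1.347, 1.114, 1.352]
wrist_force: [0.7, 0.6, 0.6]
opening: 0.0877
```

Request:
drive_tool(
  commands="0 0 0 0 0; 0 0 0 0 0",
)

```text
clock: 17.82
tcp_pos: [0.4301, -0.002, 0.147]
eef_rot: [-1.35, 1.112, 1.35]
wrist_force: [0.2, 0.3, 0.2]
opening: 0.0878
```

```bash
python3 go.py .4325 -.002 .009 101
```

```text
[ 2.301 -0.04  -0.007] turn 0.006 | t 17.82 pos [ 0.4301 -0.002   0.147 ] jaw 101.1 tilt -1.0 open 0.0878 F [0.2 0.3 0.2]
```

Request:
drive_tool(
  commands="0 0.7 -0.04 0 0; 0 1.4 -0.04 0 0; 0 2.0 -0.04 0 0; 0 2.25 -0.04 0 0; 0 2.25 -0.04 0 0",
)

```text
clock: 18.45
tcp_pos: [0.4322, -0.0025, 0.0111]
eef_rot: [-1.346, 1.115, 1.35]
wrist_force: [0.1, -0.9, -0.4]
opening: 0.0877
```

Request:
drive_tool(
  commands="0.55 0 0 0 0; 0.55 0 0 0 0; 0.55 0 0 0 0; 0.55 0 0 0 0; 0.6 0 0 0 0",
)

```text
clock: 19.08
tcp_pos: [0.4325, -0.0012, 0.0126]
eef_rot: [-1.35, 1.112, 1.349]
wrist_force: [-0.9, 0.6, -0.3]
opening: 0.0414
```

Request:
drive_tool(
  commands="1 0 0 0 0; 1 0 0 0 0; 1 0 0 0 0; 1 0 0 0 0",
)

```text
clock: 19.58
tcp_pos: [0.4323, -0.0012, 0.0125]
eef_rot: [-1.349, 1.112, 1.349]
wrist_force: [-0.1, 1.1, 2.7]
opening: 0.0296
```

```bash
python3 go.py .5464 -.3729 .13 93.1
```

```text
[-1.959 -0.684 -6.444] turn 0.79 | t 19.57 pos [ 0.4323 -0.0012  0.0125] jaw 101.0 tilt -1.0 open 0.0296 F [-0.1  1.1  2.7]
```

Request:
drive_tool(
  commands="1 -0.6 0 0 0; 1 -1.2 0 0 0; 1 -1.8 0 -0.3 0; 1 -1.95 -0.1 -1.1 0.3; 1 -1.95 -0.2 -2.0 0.79",
)

```text
clock: 20.2
tcp_pos: [0.4679, -0.1179, 0.1306]
eef_rot: [-1.25, 1.183, 1.246]
wrist_force: [0.0, -0.4, -1.3]
opening: 0.0299
```

```bash
python3 go.py .5464 -.3729 .13 93.1
```

```text
[ 0.016 -1.081 -4.314] turn -0.005 | t 20.2 pos [ 0.4679 -0.1179  0.1306] jaw 93.0 tilt -1.0 open 0.0299 F [ 0.  -0.4 -1.3]
```

Request:
drive_tool(
  commands="1 0 -0.25 -1.0 0; 1 0 -0.5 -2.0 0; 1 0 -0.75 -3.0 0; 1 0 -1.0 -3.9 0; 1 0.2 -1.08 -4.28 0",
)

```text
clock: 20.82
tcp_pos: [0.5469, -0.3736, 0.1175]
eef_rot: [-1.251, 1.184, 1.245]
wrist_force: [0.6, 0.2, -2.4]
opening: 0.0297
```

Request:
drive_tool(
  commands="1 0.4 0 0 0; 1 0.8 0 0 0; 1 1.0 0 0 0; 1 1.0 0 0 0; 1 1.0 0 0 0",
)

```text
clock: 21.45
tcp_pos: [0.5461, -0.3698, 0.0582]
eef_rot: [-1.25, 1.183, 1.248]
wrist_force: [0.4, -0.3, -1.0]
opening: 0.0294
```

```bash
python3 go.py .5464 -.3729 .0185 93.1; python3 - <<'E'
from h import *
im=arm.get_image("side"); cv2.imwrite("pics/p5.png",cv2.resize(im["pixels"][200:380,260:500,::-1],None,fx=3,fy=3,interpolation=2))
E
```

```text
[ 0.662 -0.001 -0.052] turn 0.002 | t 21.45 pos [ 0.5461 -0.3698  0.0582] jaw 93.1 tilt -1.0 open 0.0294 F [ 0.4 -0.3 -1. ]
```

View pics/p5.png

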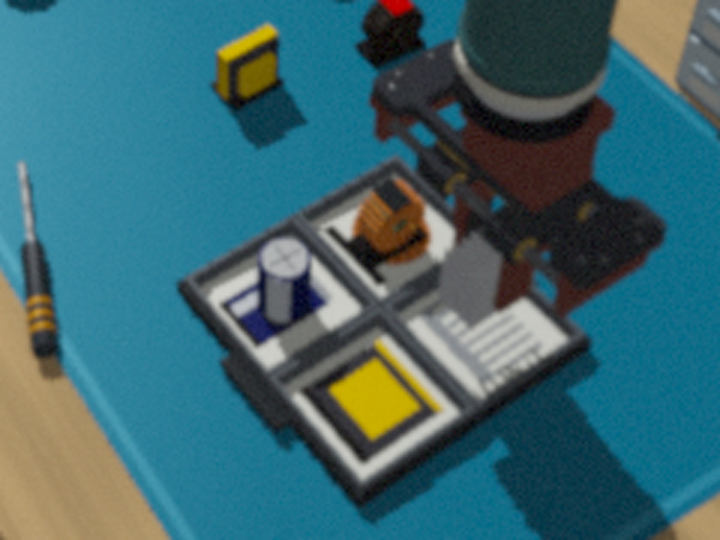

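Request:
drive_tool(
  commands="1 0.2 0 -0.05 0; 1 0.4 0 -0.05 0; 1 0.55 0 -0.05 0; 1 0.62 0 -0.05 0; 1 0.64 0 -0.05 0",
)

```text
clock: 22.12
tcp_pos: [0.5456, -0.3725, 0.0186]
eef_rot: [-1.248, 1.183, 1.25]
wrist_force: [-1.2, -0.5, 0.7]
opening: 0.0299
```

Request:
drive_tool(
  commands="1 0.01 0 0 0; 1 0.01 0 0 0; 1 0.01 0 0 0",
)

```text
clock: 22.5
tcp_pos: [0.546, -0.3729, 0.0188]
eef_rot: [-1.25, 1.183, 1.248]
wrist_force: [0.5, 0.0, -0.6]
opening: 0.0301
```

Request:
drive_tool(
  commands="1 0.015 0 0 0; 1 0.015 0 0 0; 1 0.015 0 0 0",
)

```text
clock: 22.88
tcp_pos: [0.5461, -0.3729, 0.0186]
eef_rot: [-1.25, 1.183, 1.248]
wrist_force: [-0.9, 1.3, 5.7]
opening: 0.0297
```

Request:
drive_tool(
  commands="0.48 0 0 0 0; 0.48 0 0 0 0; 0.48 0 0 0 0; 0.48 0 0 0 0",
)

```text
clock: 23.38
tcp_pos: [0.5457, -0.3727, 0.0174]
eef_rot: [-1.249, 1.183, 1.249]
wrist_force: [-0.3, -0.1, -0.1]
opening: 0.0454
```

Request:
drive_tool(
  commands="0.48 -0.2 0 0 0; 0.45 -0.7 0 0 0; 0.3 -1.5 0 0 0; 0 -2.2 0 0 0; 0 -2.2 0 0 0",
)

```text
clock: 24.0
tcp_pos: [0.5483, -0.3747, 0.1547]
eef_rot: [-1.257, 1.183, 1.241]
wrist_force: [-0.7, -1.2, -0.9]
opening: 0.075
```

```bash
python3 go.py .5394 -.1065 .15 91.4; python3 - <<'E'
from h import *
im=arm.get_image("side"); cv2.imwrite("pics/p6.png",cv2.resize(im["pixels"][180:380,260:500,::-1],None,fx=3,fy=3,interpolation=2))
E
```

```text
[ 0.051 -0.094  4.472] turn 0.16999999999999998 | t 24.0 pos [ 0.5483 -0.3747  0.1547] jaw 93.1 tilt -0.99996 open 0.075 F [-0.7 -1.2 -0.9]
```

View pics/p6.png

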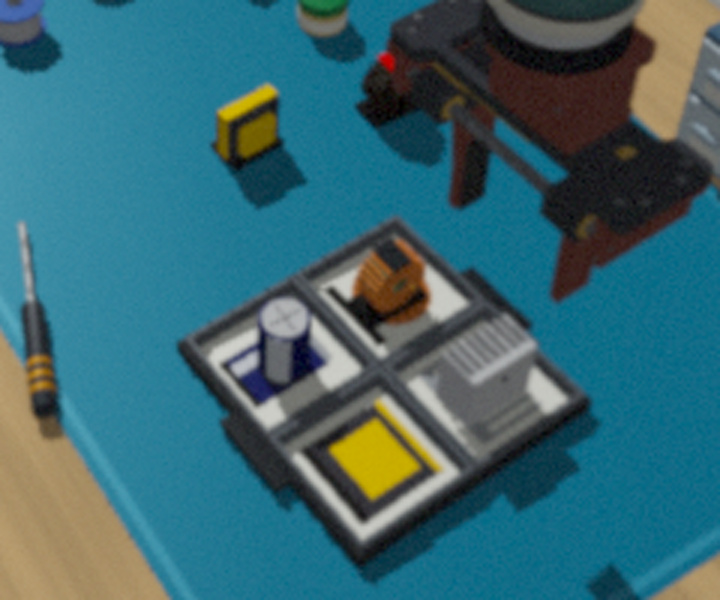

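The heat sink is in its bin. Last is the transformer.

Request:
drive_tool(
  commands="0 0 0 1.0 0; 0 0 -0.03 2.0 0; 0 0 -0.06 3.0 0; 0 0 -0.09 3.95 0; 0 0.05 -0.09 4.45 0",
)

```text
clock: 24.68
tcp_pos: [0.535, -0.1026, 0.1454]
eef_rot: [-1.248, 1.183, 1.253]
wrist_force: [-0.1, 0.1, 0.4]
opening: 0.0879
```

Request:
drive_tool(
  commands="0 0 0 0 0; 0 0 0 0 0",
)

```text
clock: 24.92
tcp_pos: [0.5365, -0.1063, 0.1459]
eef_rot: [-1.249, 1.184, 1.25]
wrist_force: [0.7, 0.6, 1.0]
opening: 0.088
```

```bash
python3 go.py .5394 -.1065 .014 93.1;  python3 - <<'E'
from h import *
for n in("top","side"):
    im=arm.get_image(n); cv2.imwrite(f"pics/p7{n}.png",cv2.resize(im["pixels"][140:340,230:500,::-1],None,fx=2.5,fy=2.5,interpolation=2))
E
```

```text
[ 2.199 -0.05  -0.005] turn 0.002 | t 24.93 pos [ 0.5365 -0.1063  0.1459] jaw 93.1 tilt -1.0 open 0.088 F [0.7 0.6 1. ]
```

View pics/p7side.png

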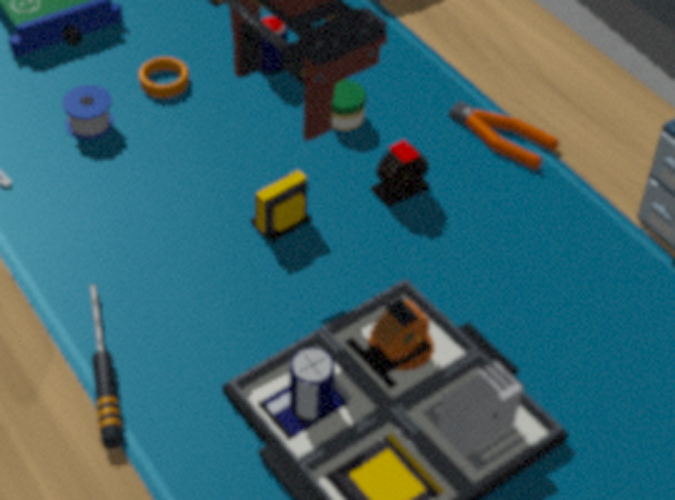

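Request:
drive_tool(
  commands="0 0.7 -0.05 0 0; 0 1.4 -0.05 0 0; 0 2.0 -0.05 0 0; 0 2.28 -0.05 0 0; 0 2.28 -0.05 0 0",
)

```text
clock: 25.65
tcp_pos: [0.5392, -0.1062, 0.0089]
eef_rot: [-1.247, 1.185, 1.25]
wrist_force: [-0.4, -1.1, 0.9]
opening: 0.0878
```

Request:
drive_tool(
  commands="0.55 0 0 0 0; 0.55 0 0 0 0; 0.55 0 0 0 0; 0.55 0 0 0 0; 0.6 0 0 0 0",
)

```text
clock: 26.28
tcp_pos: [0.5398, -0.1056, 0.0099]
eef_rot: [-1.249, 1.183, 1.249]
wrist_force: [0.3, -0.4, 0.3]
opening: 0.0411
```

Request:
drive_tool(
  commands="1 0 0 0 0; 1 0 0 0 0; 1 0 0 0 0; 1 0 0 0 0",
  grip_force=25,
)

```text
clock: 26.78
tcp_pos: [0.5397, -0.1056, 0.0098]
eef_rot: [-1.249, 1.183, 1.249]
wrist_force: [-0.1, 0.9, 1.3]
opening: 0.0323
```

```bash
python3 go.py .4546 -.3775 .14 93.1
```

```text
[-2.171  1.662 -4.448] turn 0.0 | t 26.77 pos [ 0.5397 -0.1056  0.0098] jaw 93.1 tilt -1.0 open 0.0323 F [-0.1  0.9  1.3]
```

Request:
drive_tool(
  commands="1 -0.6 0 0 0; 1 -1.2 0 0 0; 1 -1.8 0 -0.2 0; 1 -2.17 0.2 -0.8 0; 1 -2.17 0.5 -1.7 0",
)

```text
clock: 27.4
tcp_pos: [0.5167, -0.2099, 0.1419]
eef_rot: [-1.254, 1.181, 1.247]
wrist_force: [1.1, -0.2, -1.1]
opening: 0.032
```

```bash
python3 go.py .4546 -.3775 .14 93.1
```

```text
[ 0.033  1.191 -2.731] turn 0.015 | t 27.4 pos [ 0.5167 -0.2099  0.1419] jaw 93.3 tilt -0.99999 open 0.032 F [ 1.1 -0.2 -1.1]
```

Request:
drive_tool(
  commands="1 0 0.4 -0.9 0; 1 0 0.8 -1.8 0; 1 0 1.19 -2.72 0; 1 0.3 1.19 -2.72 0; 1 0.7 1.19 -2.72 0",
)

```text
clock: 28.02
tcp_pos: [0.4524, -0.3773, 0.0976]
eef_rot: [-1.248, 1.184, 1.247]
wrist_force: [0.6, -0.3, -1.0]
opening: 0.0323
```

Request:
drive_tool(
  commands="1 0.3 0 0 0; 1 0.5 0 0 0; 1 0.5 0 0 0; 1 0.5 0 0 0",
)

```text
clock: 28.52
tcp_pos: [0.4532, -0.3762, 0.0685]
eef_rot: [-1.25, 1.183, 1.248]
wrist_force: [0.3, 0.2, -1.3]
opening: 0.032
```

```bash
python3 go.py .4546 -.3779 .0158 93.1; python3 - <<'E'
from h import *
im=arm.get_image("side"); cv2.imwrite("pics/p8.png",cv2.resize(im["pixels"][180:380,260:500,::-1],None,fx=3,fy=3,interpolation=2))
E
```

```text
[ 0.878 -0.021 -0.029] turn 0.001 | t 28.52 pos [ 0.4532 -0.3762  0.0685] jaw 93.1 tilt -1.0 open 0.032 F [ 0.3  0.2 -1.3]
```

View pics/p8.png

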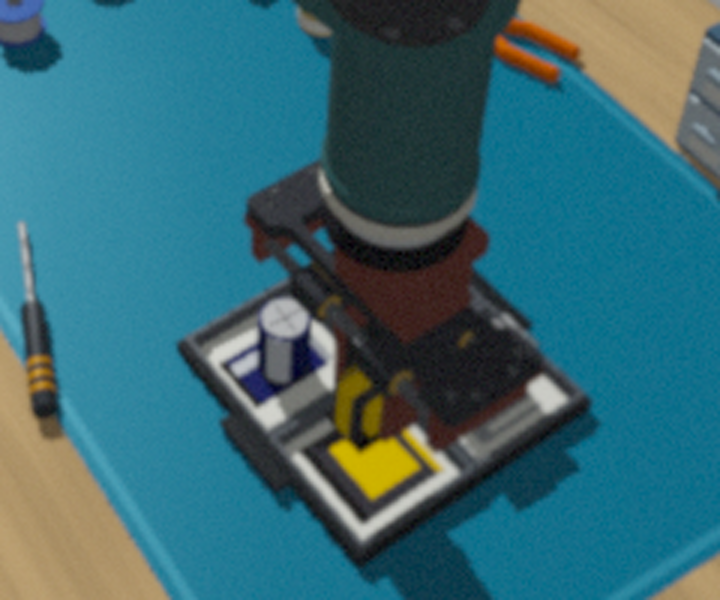

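Request:
drive_tool(
  commands="1 0.3 0 -0.03 0; 1 0.55 0 -0.03 0; 1 0.75 0 -0.03 0; 1 0.82 0 -0.03 0; 1 0.84 0 -0.03 0",
)

```text
clock: 29.2
tcp_pos: [0.4528, -0.3776, 0.0171]
eef_rot: [-1.248, 1.183, 1.25]
wrist_force: [-1.6, -0.2, -0.7]
opening: 0.0319
```

Request:
drive_tool(
  commands="1 0.01 0 0 0; 1 0.01 0 0 0; 1 0.01 0 0 0",
)

```text
clock: 29.58
tcp_pos: [0.4531, -0.378, 0.0173]
eef_rot: [-1.25, 1.183, 1.248]
wrist_force: [0.6, 0.2, -1.2]
opening: 0.0323
```

Request:
drive_tool(
  commands="1 0.01 0 0 0; 1 0.02 0 0 0; 1 0.02 0 0 0",
)

```text
clock: 29.95
tcp_pos: [0.453, -0.3778, 0.0158]
eef_rot: [-1.249, 1.183, 1.249]
wrist_force: [0.1, -0.9, 0.2]
opening: 0.0322
```

Request:
drive_tool(
  commands="1 0.008 0 0 0; 1 0.01 0 0 0; 1 0.01 0 0 0",
)

```text
clock: 30.32
tcp_pos: [0.453, -0.3778, 0.0158]
eef_rot: [-1.249, 1.183, 1.249]
wrist_force: [-2.0, 0.9, 6.0]
opening: 0.0323
```

Request:
drive_tool(
  commands="0.49 0 0 0 0; 0.49 0 0 0 0; 0.49 0 0 0 0; 0.49 0 0 0 0",
)

```text
clock: 30.82
tcp_pos: [0.4529, -0.3777, 0.0151]
eef_rot: [-1.249, 1.183, 1.249]
wrist_force: [-0.6, -0.1, 0.3]
opening: 0.0447
```

Request:
drive_tool(
  commands="0.49 -0.2 0 0 0; 0.45 -0.8 0 0 0; 0.3 -1.6 0 0 0; 0 -2.4 0 0 0; 0 -3.0 0 1.0 0",
)

```text
clock: 31.45
tcp_pos: [0.4519, -0.3276, 0.195]
eef_rot: [-1.253, 1.185, 1.241]
wrist_force: [0.6, 0.8, 0.8]
opening: 0.075
```

Request:
drive_tool(
  commands="0 0 0 1.0 0; 0 0 0 2.0 0; 0 0 0 3.0 0; 0 0 0 4.0 0; 0 0 0 5.0 0",
)

```text
clock: 32.08
tcp_pos: [0.4337, -0.0229, 0.1923]
eef_rot: [-1.25, 1.182, 1.247]
wrist_force: [0.8, 0.1, -0.7]
opening: 0.0878
```

Request:
drive_tool(
  commands="0 0 0 1.0 0; 0 0 0 2.0 0; 0 0 0 2.0 0; 0 0 0 2.0 0; 0 0 0 2.0 0",
)

```text
clock: 32.7
tcp_pos: [0.4276, 0.0939, 0.1915]
eef_rot: [-1.248, 1.184, 1.247]
wrist_force: [0.3, -0.2, -0.6]
opening: 0.0879
```

```bash
python3 - <<'E'
from fit import *
ims={n:arm.get_image(n) for n in("top","side")}
s=ims["side"]["pixels"][120:370,230:500,::-1];t=ims["top"]["pixels"][140:290,240:500,::-1]
cv2.imwrite("pics/f_s.png",cv2.resize(s,None,fx=2.4,fy=2.4,interpolation=2));cv2.imwrite("pics/f_t.png",cv2.resize(t,None,fx=3,fy=3,interpolation=2))
for q in ["capacitor","choke","heat_sink","transformer","dead_capacitor","dead_choke"]:
    for n in ims:
        for d in arm.pinpoint(q,n)[:1]: print(n,q,round(d["p"],2),np.round(d["point"],4))
E
```

```text
top capacitor 0.76 [ 0.4492 -0.2887  0.0034]
side capacitor 0.57 [ 0.4511 -0.2892  0.0038]
top choke 0.67 [ 0.5402 -0.2852  0.0056]
side choke 0.87 [ 0.5368 -0.2814  0.0115]
top heat_sink 0.7 [ 0.5456 -0.3725  0.0063]
side heat_sink 0.73 [ 0.5443 -0.3713  0.0025]
top transformer 0.78 [ 0.4514 -0.3778  0.0064]
side transformer 0.89 [ 0.4541 -0.3781  0.005 ]
top dead_capacitor 0.45 [ 0.6487  0.0845 -0.    ]
side dead_capacitor 0.58 [0.6503 0.0889 0.0016]
top dead_choke 0.48 [ 0.6547 -0.1277 -0.0023]
side dead_choke 0.67 [ 0.6533 -0.1295 -0.0025]
```

View pics/f_s.png

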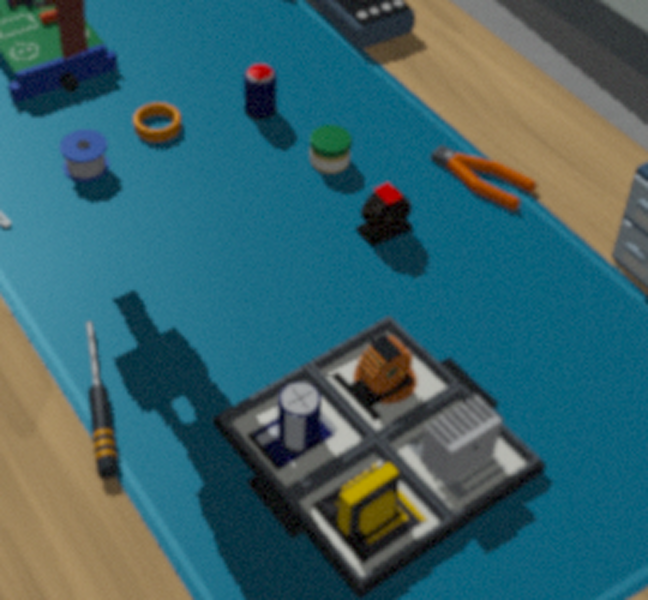

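View pics/f_t.png

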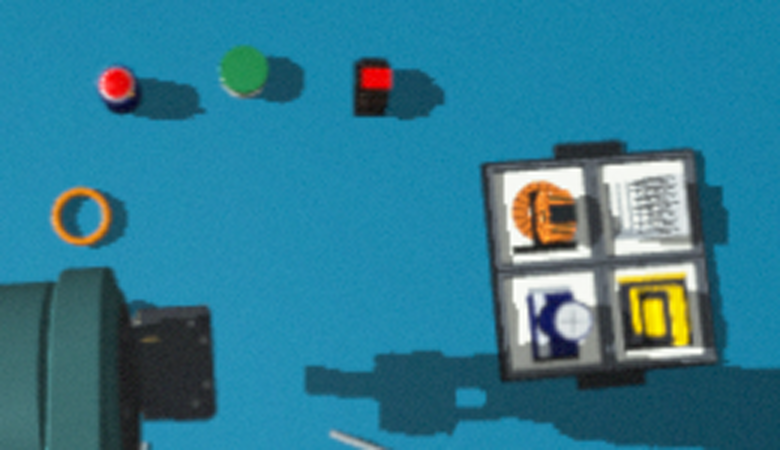

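All four parts stand upright in the middle of their matching bins, and both scrap parts are where they were. The arm is clear of everything.

```bash
python3 -c "
from bench import arm
print(arm.job_done(), arm.read_state()['clock'])"
```

```text
the job is handed in; nothing more can be done
the job is handed in; nothing more can be done
```

The kit is made up and handed in: the capacitor, choke, heat sink and transformer each stand upright in the bin whose card shows them. I placed them in that order. Each was lowered until it touched the bin floor, then released and the gripper lifted clear.

- **Position:** In the last pictures, from both cameras, all four are upright near the middle of their bins. The networks' positions agree with the placements to about 4 mm.
- **Scrap:** The bulged capacitor and the burnt choke are within about 3 mm of their first readings, which is inside the measuring noise.
- **Force and time:** Touchdown read about 6 N on the wrist for three of the parts. The capacitor got about 19 N because I pressed one small step too far before letting go. The last picture was taken at about 33 s.
- **Disagreements:**
  - The network's first top-view mask of the heat sink was unusable, so I used a brightness mask instead.
  - The side camera put the choke's underside at 11 mm in the final check, while the top camera gave 6 mm. The contact height at release and the pictures show it on the floor.

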